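# Lay a breakfast place with a boiled egg

### The arm

A 6-joint arm with a two-finger parallel gripper is mounted at the origin on a cart in front of the work surface, level with it; the furniture and walls round the work are solid. World frame = base frame: x ahead of the robot, y to its left, z up, the work surface at z = 0. Lengths are in m, angles in degrees, forces in N, time in s.
With the tool pointing down it reaches from about 0.375 to 0.9 m from the base axis. Payload 3.1 kg.
Tool frame: the origin (TCP) lies at the very end of the fingers, on their centre line; the grasp point (between the pads) lies 19 mm behind it; z points along the fingers, y is the line along which they close (so a half turn about z gives the same grasp; the last joint's range is limited). The gripper opens to 87 mm and grips with 3 to 60 N. Pads are 19 mm wide; open, the fingers measure 117 mm over their backs; the gripper's body (75 mm by 190 mm) begins 51 mm behind the grasp point.
Start: joints at [-77.435, 30.224, 82.088, -0, 67.689, -10.227], TCP at [0.242, -0.576, 0.223] pointing down, gripper open.
Joint ranges: [-176.69, 176.69], [-43.24, 126.21], [12.49, 139.97], [-82, 262], [0, 151.66], [-163.58, 163.58]. Speed limits (degrees/s): [159.86, 159.86, 180, 180, 180, 180].

### API

Orientations are given as a 3x3 rotation matrix whose columns are the frame's x, y, z axes.
In Python, from rig import bot, imaging gives the robot as it stands.
- The arm moves only by the tool drive_tool, never from a script. Its argument "deltas" is text: rows parted by semicolons, each of 5 numbers parted by spaces: the finger opening in mm, from 0 to 87, then the shift along the world's x, y, z in mm, then the turn about the world's z in rad. In form: jaw dx dy dz twist; .... A call has 1 to 12 rows; each row is the pose to reach, as a shift and turn from the pose commanded when the call began; what a row does not reach only later rows make up. A row lasts 1/10 s, in which the tool goes at most 50 mm and 8.59 degrees, less where a joint would pass 70% of its speed; a pose out of reach is approached as far as the arm can. A call with a gripper value outside its range is refused whole. The fingers move at their own pace and stop on an object; the grip force is fixed at half the most. Time passes only in rows, so rows that repeat a pose let the fingers close. It gives the time, the measured TCP pose, the force, the opening and the grip force at its end, in the units of the state.
- bot.read_state(): the state, without advancing time (a new reading comes with each control period).
- imaging.capture(name): name is "side" or "top" or "wrist"; returns the picture (384x512x3 uint8, red, green, blue); there is no depth.
- imaging.camera_model(name): a dict with "fx", "fy", "cx", "cy" (pixels), "T" (4x4, takes a point from camera to world coordinates). Camera axes: x right, y down, z forward; pixel columns grow to the right and rows downward; lengths in m; the calibration is good to about 2 mm. A picture is of the moment at which its call begins: read the wrist's pose just before it. camera_model takes no time and is no camera call; for the wrist camera it gives the pose at the moment of the call.
- bot.hand_in(): hands the job in; it is judged then, once.
The state is a dict: "time_s": time; "joint_positions": joint angles; "qvel": joint speeds; "tau": joint torques, N m; "position": TCP position; "tcp_rot": TCP orientation; "force": force on the tool from outside, world axes, zero at the start; "moment": the same for the moment, N m; "opening": opening from 0.0 (shut) to 1.0 (fully open); "grasp_force": force on a finger pad.
Only numpy, scipy, OpenCV 4.12 (cv2) and the standard library are available. Lean on these libraries where they do the work, as an engineer would, in place of code of your own. Each camera call takes 0.05 s, during which the arm holds its last target. There are 200 camera calls.

### The job

Lay breakfast on the bamboo mat, round the white plate and the cork coaster that already lie there: stand the egg cup in the middle of the plate, the pepper mill in the middle of the coaster, the salt shaker upright on the mat midway between plate and coaster, and lay the teaspoon, which now lies across the mat between the two, on the mat just to the right of the plate (as seen from the robot), close beside it but not touching it, lengthways with the mat's long sides. Let go of everything and do not disturb the corks or the tumbler.

Things in the scene. Friction and masses are not known exactly. Their poses are not given: they have to be found in the camera images.
- place_mat: Stiff bamboo place mat fixed to the counter, 320 x 186 mm, 4 mm thick, long sides running roughly away from the robot. Origin on its underside, on the line through the centres of plate and coaster, midway between them (the salt shaker goes there; the mat's top is 4 mm higher). x along the long side away from the robot, y left; the mat reaches 79.5 mm to +y and 106.5 mm to -y of the origin
- plate: Small round white plate that does not move, 110 mm across, on one end of the mat (near or far end: 100 mm from the mat's origin along its x). Origin at the centre of its underside, on the mat; axes parallel to the mat's. Flat well of 76 mm across, whose floor is 6 mm above the origin; rim 11 mm high
- coaster: Round cork coaster that does not move, 92 mm across, 9 mm thick, on the other end of the mat (100 mm from the mat's origin along its x). Origin at the centre of its underside, on the mat
- egg_cup: White straight-sided egg cup with a boiled brown egg fixed in it, one piece, 120 g; cup 47 mm across and 48 mm high (grip it anywhere there), egg top at 71 mm. Origin at the centre of its underside, z up
- salt_shaker: Glass salt shaker with a grey cap, 44 mm across, 90 mm high. Origin at the centre of its underside, z up; grip its upright sides
- pepper_mill: Dark turned-wood pepper mill with a small metal knob on top, 150 mm high, 180 g. Origin at the centre of its underside, z up. 58 mm across at the foot, about 50 mm at the head (110 to 135 mm up); the slight waist between can be treated as filled, 50 to 58 mm wide
- teaspoon: Steel teaspoon, 137 mm long along its x, 28 mm wide across the bowl, 13 mm high; at the start it lies flat across the mat between plate and coaster. Origin at the middle of its length, at its underside; z up. Grip it across its width near the middle, fingertips close to the mat
- cork_1: Wine cork lying on the counter, 23 mm thick, 40 mm long; to be left alone. Origin at the middle of its underside
- cork_2: Second wine cork lying on the counter, 23 mm thick, 40 mm long; to be left alone. Origin at the middle of its underside
- tumbler: Clear glass tumbler standing beyond the left side of the mat, 76 mm across, 86 mm high; to be left alone. Origin at the centre of its underside. (Overhead: cabinets with handles from x = 0.62 m, y below 0.26 m, and right of y = -0.15 m a cooker hood, hang 0.53 m above the counter: lift no higher than needed and carry things across on the robot's side)
There are look-alikes about, which are no part of the job. Leave any green look-alike of the teaspoon alone.

How it is judged:
By the outcome, as a careful person would: the job done as asked, in the order asked, and still so for the second after the job is handed in, with the robot touching nothing.
It also fails if it takes over 104 s, if anything falls off the work surface, if the arm or the gripper's body presses on something with over 40 N, if the wrist force passes 120 N, or if a joint passes its speed limit or range.

## Working session

There is one attempt and no reset: what is moved stays moved. The work goes in short steps, Python scripts to look and compute and a tool call to move; the robot and the scene stay as the last step left them, time stands still between calls to the robot, and variables do not carry over. Pictures are saved under pics/ and viewed, at most 14 in all, crops included, and the job is handed in when it is done.

Besides the shell and the picture viewer there is one more tool, called after "Request:" as a command line: name --argument value ..., lists and objects as JSON in quotes. drive_tool: Moves the arm, as the interface text tells. Its arguments: {"type":"object","properties":{"deltas":{"type":"string"}},"required":["deltas"]}

```bash
mkdir -p pics; ls
python3 - <<'E'
from rig import bot, imaging
import cv2,numpy as np
for n in ("top","side"):
    im=imaging.capture(n); cv2.imwrite(f"pics/{n}0.png",cv2.resize(im[:,:,::-1],(800,600),interpolation=cv2.INTER_CUBIC)); np.save(f"pics/{n}0.npy",im)
    m=imaging.camera_model(n); print(n,m['fx'],m['fy'],m['cx'],m['cy'],np.round(m['T'],3).tolist())
s=bot.read_state();print(s['time_s'],s['tcp_rot'],s['force'])
E
```

```text
pics
top 360.58490786994247 360.58490786994247 259.858773590896 191.95670318799588 [[0.01, -0.994, 0.111, 0.29], [-1.0, -0.012, -0.02, 0.238], [0.021, -0.111, -0.994, 1.137], [0.0, 0.0, 0.0, 1.0]]
side 377.0758063020555 377.0758063020555 252.9493643348003 191.63600697106793 [[-0.945, -0.2, 0.258, 0.098], [-0.326, 0.53, -0.783, 1.134], [0.019, -0.824, -0.566, 0.704], [0.0, 0.0, 0.0, 1.0]]
0.1 [[ 9.21923595e-01  3.87371530e-01 -4.27674713e-04]
 [ 3.87371613e-01 -9.21921688e-01  1.90662308e-03]
 [ 3.44288906e-04 -1.92342985e-03 -9.99998091e-01]] [ 0.19138957 -0.52235415  0.34402429]
```

View pics/top0.png

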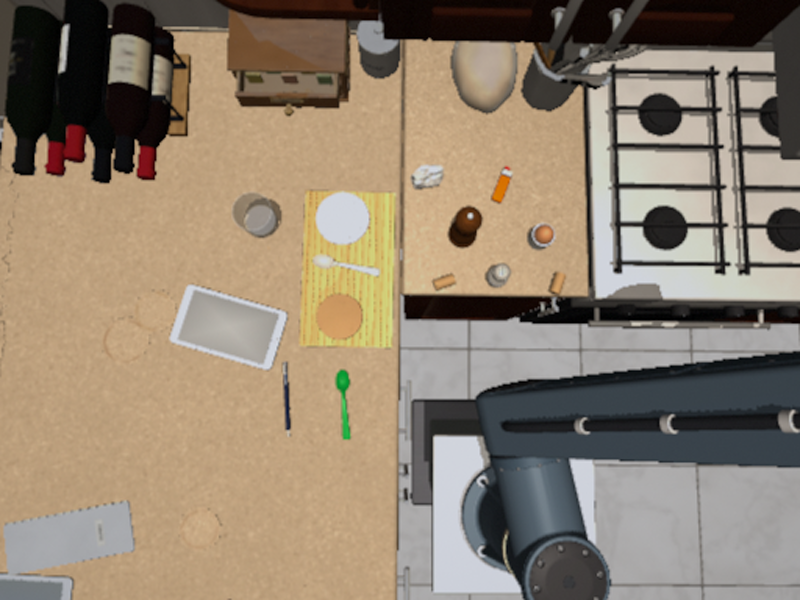

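View pics/side0.png

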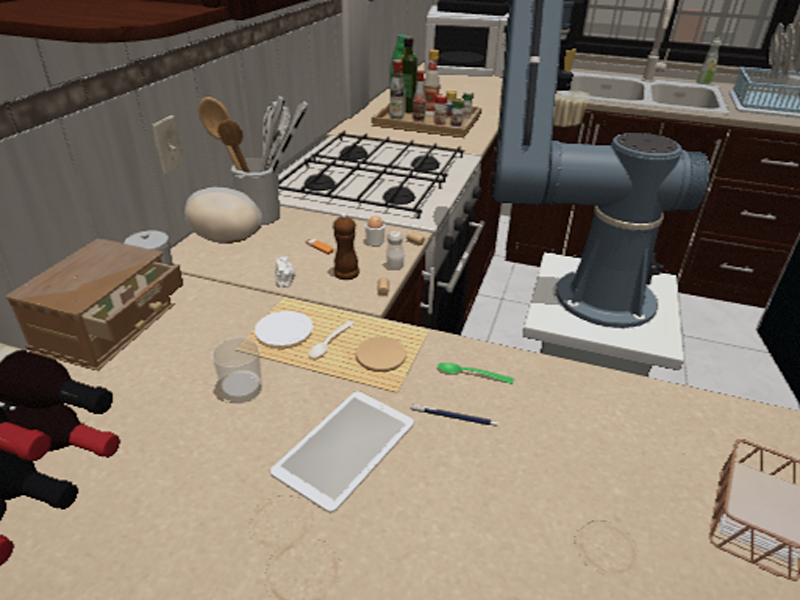

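Candidates (top view, 800-px picture): the teaspoon is the steel spoon at (345,265), and the green one at (343,400) plus the pen at (287,398) are look-alikes. Egg cup (542,235); salt (499,274), with the crumpled foil (428,177) as look-alike; mill (466,226). Corks are at (444,282) and (558,282), a lighter at (502,185). Plate is at the far end (343,218), coaster near (339,316), tumbler (257,215).

```bash
cat > h.py <<'E'
from rig import bot, imaging
import cv2,numpy as np
def ray(m,uv,z):
    uv=np.atleast_2d(np.array(uv,float));T=m['T']
    d=np.c_[(uv[:,0]-m['cx'])/m['fx'],(uv[:,1]-m['cy'])/m['fy'],np.ones(len(uv))]@T[:3,:3].T
    o=T[:3,3]; return o+d*((z-o[2])/d[:,2])[:,None]
def proj(m,P):
    P=np.atleast_2d(P);q=(P-m['T'][:3,3])@m['T'][:3,:3]
    return np.c_[m['fx']*q[:,0]/q[:,2]+m['cx'],m['fy']*q[:,1]/q[:,2]+m['cy']]
def blobs(im,lo,hi,roi=None,amin=20):
    hsv=cv2.cvtColor(im,cv2.COLOR_RGB2HSV);k=cv2.inRange(hsv,lo,hi)
    if roi is not None:
        z=np.zeros_like(k);x0,y0,x1,y1=roi;z[y0:y1,x0:x1]=k[y0:y1,x0:x1];k=z
    cs,_=cv2.findContours(k,cv2.RETR_EXTERNAL,cv2.CHAIN_APPROX_NONE)
    return sorted([c for c in cs if cv2.contourArea(c)>amin],key=cv2.contourArea,reverse=True)
E
python3 - <<'E'
from h import *
im=np.load('pics/top0.npy');m=imaging.camera_model('top')
S=1.5625
def pt(u,v,z):return np.round(ray(m,[[u/S,v/S]],z)[0,:2],3)
for n,u,v,z in [('platec',343,218,.012),('coaster',339,316,.013),('egg',544,234,.06),('salttop',502,271,.09),('saltfoot',497,279,.0),('milltop',472,215,.15),('millfoot',462,239,0),('spoonbowl',322,262,.008),('spoonend',379,273,.008),('cork1',444,282,.012),('cork2',558,282,.012),('edge r',500,293,0),('edgemain',400,400,0),('tumbler foot',262,218,0),('green',343,380,0.01),
 ('mat nl',300,346,.004),('mat nr',392,348,.004),('mat fl',306,191,.004),('mat fr',396,193,.004),('foil',428,177,0.01),('lighter',500,185,0.01)]:
    print(n,pt(u,v,z))
rgb=im[:,:,::-1]
c=im[110:235,180:375][:,:,::-1];cv2.imwrite('pics/c0.png',cv2.resize(c,None,fx=4,fy=4,interpolation=cv2.INTER_CUBIC))
E
```

```text
platec [0.582 0.346]
coaster [0.382 0.349]
egg [ 0.543 -0.053]
salttop [0.464 0.036]
saltfoot [0.462 0.03 ]
milltop [0.555 0.101]
millfoot [0.545 0.101]
spoonbowl [0.491 0.386]
spoonend [0.47  0.271]
cork1 [0.453 0.139]
cork2 [ 0.456 -0.092]
edge r [0.433 0.024]
edgemain [0.216 0.225]
tumbler foot [0.583 0.513]
green [0.255 0.339]
mat nl [0.321 0.426]
mat nr [0.319 0.243]
mat fl [0.64  0.424]
mat fr [0.639 0.238]
foil [0.672 0.173]
lighter [0.657 0.024]
```

View pics/c0.png

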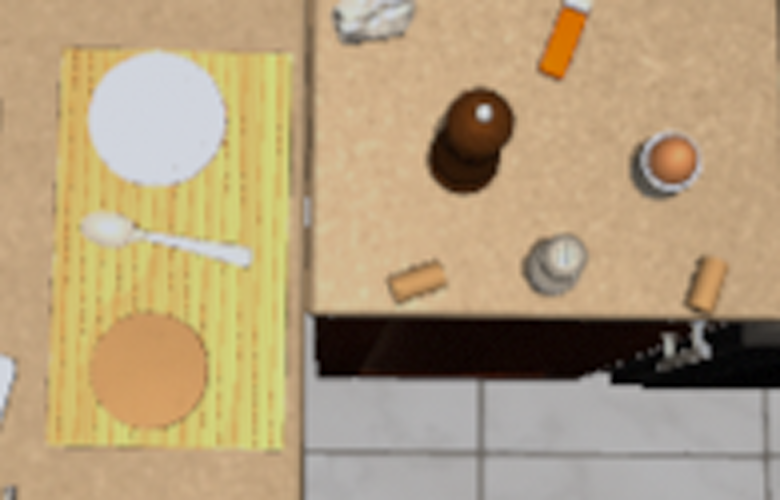

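The crop confirms the choices: steel spoon (bowl left at (105,228), handle end (248,256)), plate, coaster, mill, egg cup and salt shaker. The gripper's body would hit the egg beside the plate, and the spoon occupies the salt's place, so the spoon goes first.

Request:
drive_tool --deltas "87 180 576 0 0.5;87 180 576 0 0.5;87 180 576 0 0.5;87 180 576 0 0.5;87 180 576 0 0.5;87 180 576 0 0.5;87 180 576 0 0.5;87 180 576 0 0.5;87 180 576 0 0.5;87 180 576 0 0.5;87 180 576 0 0.5;87 180 576 0 0.5"

```text
time_s: 1.3
position: [0.4212, -0.0014, 0.2226]
tcp_rot: [[0.623, 0.782, 0.0], [0.782, -0.623, -0.0], [-0.0, 0.0, -1.0]]
force: [2.1, -1.1, -0.1]
opening: 1.001
grasp_force: 0.0
```

Request:
drive_tool --deltas "50 59 330 -40 0.49;50 59 330 -40 0.49;50 59 330 -40 0.49;50 59 330 -40 0.49;50 59 330 -40 0.49;50 59 330 -40 0.49;50 59 330 -40 0.49;50 59 330 -40 0.49;50 59 330 -40 0.49;50 59 330 -40 0.49"

```text
time_s: 2.3
position: [0.4795, 0.3254, 0.1822]
tcp_rot: [[0.183, 0.983, -0.001], [0.983, -0.183, -0.001], [-0.001, -0.001, -1.0]]
force: [0.8, 0.5, -0.0]
opening: 0.575
grasp_force: 0.0
```

Run:
```python
from h import *
m=imaging.camera_model('wrist');im=imaging.capture('wrist');np.save('pics/w1.npy',im);np.save('pics/w1m.npy',m['T'])
print(m['fx'],np.round(m['T'],3).tolist(),bot.read_state()['position'])
cv2.imwrite('pics/w1.png',im[:,:,::-1])
```

```text
271.5549405781745 [[0.983, -0.176, -0.051, 0.493], [-0.183, -0.945, -0.272, 0.4], [-0.0, 0.277, -0.961, 0.343], [0.0, 0.0, 0.0, 1.0]] [0.47967715 0.32515604 0.18245699]
```

View pics/w1.png

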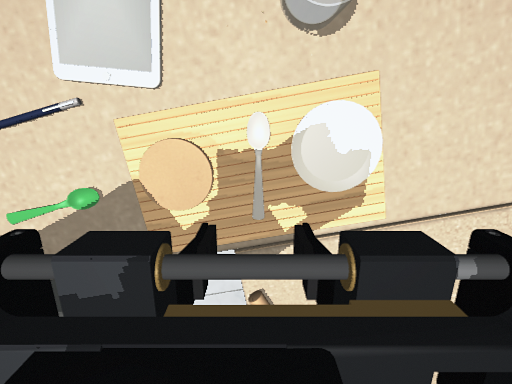

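The wrist view shows the spoon from bowl (258,115) to handle end (259,219), the plate at (336,146), the coaster at (176,174).

Run:
```python
from h import *
im=np.load('pics/w1.npy');m=imaging.camera_model('wrist')
def show(n,uv,z):print(n,np.round(ray(m,uv,z)[:,:2],4).tolist())
hsv=cv2.cvtColor(im,cv2.COLOR_RGB2HSV)
k=cv2.inRange(hsv,(0,0,90),(180,55,255)); 
for n,(x0,y0,x1,y1) in dict(plate=(285,90,390,200),spoon=(240,105,278,225)).items():
    z=np.zeros_like(k);z[y0:y1,x0:x1]=k[y0:y1,x0:x1]
    cs,_=cv2.findContours(z,cv2.RETR_EXTERNAL,cv2.CHAIN_APPROX_NONE);c=max(cs,key=cv2.contourArea)
    print(n,cv2.contourArea(c),cv2.boundingRect(c))
    if n=='plate':
        W=ray(m,cv2.convexHull(c)[:,0],.014)[:,:2].astype(np.float32);print(cv2.fitEllipse(W*1000))
    else:
        W=ray(m,c[:,0],.008)[:,:2].astype(np.float32);print(cv2.minAreaRect(W*1000),cv2.fitLine(W,cv2.DIST_HUBER,0,.01,.01).ravel())
show('bowl tip,handle end',[[258,112],[259,220],[258,150],[258.5,200]],.008)
c=blobs(im,(5,90,100),(18,200,255),(120,120,225,225),500)
for b in c[:2]:
    W=ray(m,cv2.convexHull(b)[:,0],.013)[:,:2].astype(np.float32);print('coaster',cv2.fitEllipse(W*1000))
show('matcorners nl,fl,fr',[[116,120],[379,71],[385,219]],.004)
print(hsv[174,176],hsv[190,259],hsv[170,360])
```

```text
plate 7051.5 (291, 90, 99, 110)
((626.0007934570312, 338.9784851074219), (131.5108642578125, 199.015380859375), 78.1180419921875)
spoon 1194.0 (246, 111, 24, 109)
((486.2961730957031, 339.5019226074219), (136.00009155273438, 27.722270965576172), 80.21461486816406) [0.18059838 0.9835569  0.48665357 0.341649  ]
bowl tip,handle end [[0.4985, 0.4053], [0.4752, 0.271], [0.4905, 0.3614], [0.4795, 0.2983]]
coaster ((411.1716003417969, 335.8041076660156), (105.530029296875, 134.39120483398438), 40.342796325683594)
coaster ((345.908203125, 313.94525146484375), (45.900299072265625, 86.27656555175781), 23.476882934570312)
matcorners nl,fl,fr [[0.3288, 0.4278], [0.6434, 0.424], [0.6404, 0.2399]]
[ 18  88 237] [ 22  17 164] [ 27  10 232]
```

Request:
drive_tool --deltas "45 4 -2 -50 0;45 4 -2 -100 0;45 4 -2 -130 0;45 4 -2 -140 0;45 4 -2 -140 0;45 4 -2 -140 0"

```text
time_s: 2.95
position: [0.4855, 0.3245, 0.0441]
tcp_rot: [[0.183, 0.983, 0.003], [0.983, -0.183, 0.001], [0.001, 0.002, -1.0]]
force: [0.1, 0.7, 0.2]
opening: 0.517
grasp_force: 0.0
```

Request:
drive_tool --deltas "40 -2 0 -20 0;40 -2 0 -34 0;40 -2 0 -37 0;40 -2 0 -37 0"

```text
time_s: 3.35
position: [0.4823, 0.3246, 0.0058]
tcp_rot: [[0.182, 0.983, 0.0], [0.983, -0.182, 0.0], [0.0, 0.0, -1.0]]
force: [0.5, 1.1, -0.4]
opening: 0.46
grasp_force: 0.0
```

Request:
drive_tool --deltas "0 0 0 0 0;0 0 0 0 0;0 0 0 0 0;0 0 0 0 0;0 0 0 0 0;0 0 0 0 0"

```text
time_s: 3.95
position: [0.4825, 0.3247, 0.006]
tcp_rot: [[0.182, 0.983, 0.001], [0.983, -0.182, 0.0], [0.001, 0.001, -1.0]]
force: [0.8, 0.0, 3.3]
opening: 0.224
grasp_force: 30.0
```

Request:
drive_tool --deltas "0 0 0 20 0;0 0 0 50 0;0 0 0 60 0;0 0 0 60 0"

```text
time_s: 4.35
position: [0.4831, 0.325, 0.0668]
tcp_rot: [[0.182, 0.983, 0.003], [0.983, -0.182, 0.001], [0.002, 0.003, -1.0]]
force: [1.4, 0.4, -1.3]
opening: 0.222
grasp_force: 30.0
```

Run:
```python
from h import *
im=imaging.capture('wrist');print(bot.read_state()['opening'],bot.read_state()['grasp_force'])
cv2.imwrite('pics/w2.png',im[:,:,::-1])
```

```text
0.22389756412989173 29.95572370447917
```

View pics/w2.png

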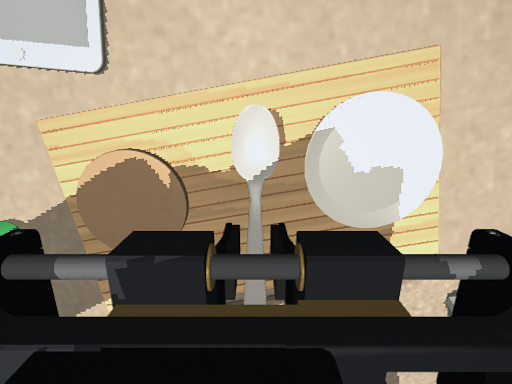

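The spoon is held: bowl at (255,143), handle straight between the fingers. I turn it and carry it to the right of the plate.

Request:
drive_tool --deltas "0 69 -59 0 -1.4;0 69 -59 0 -1.4;0 69 -59 0 -1.4;0 69 -59 0 -1.4;0 69 -59 0 -1.4;0 69 -59 0 -1.4;0 69 -59 0 -1.4;0 69 -59 0 -1.4;0 69 -59 0 -1.4;0 69 -59 0 -1.4;0 69 -59 0 -1.4;0 69 -59 0 -1.4"

```text
time_s: 5.6
position: [0.5503, 0.2653, 0.0642]
tcp_rot: [[1.0, -0.011, -0.002], [-0.011, -1.0, -0.001], [-0.002, 0.001, -1.0]]
force: [-0.8, -0.6, 0.1]
opening: 0.229
grasp_force: 30.0
```

Run:
```python
from h import *
s=bot.read_state();print(s['position'],s['tcp_rot'])
m=imaging.camera_model('wrist');im=imaging.capture('wrist');np.save('pics/w3.npy',im)
cv2.imwrite('pics/w3.png',im[:,:,::-1])
```

```text
[0.55028132 0.26525027 0.06423112] [[ 9.99936261e-01 -1.10467858e-02 -2.33303255e-03]
 [-1.10483169e-02 -9.99938758e-01 -6.44403459e-04]
 [-2.32577108e-03  6.70138468e-04 -9.99997071e-01]]
```

View pics/w3.png

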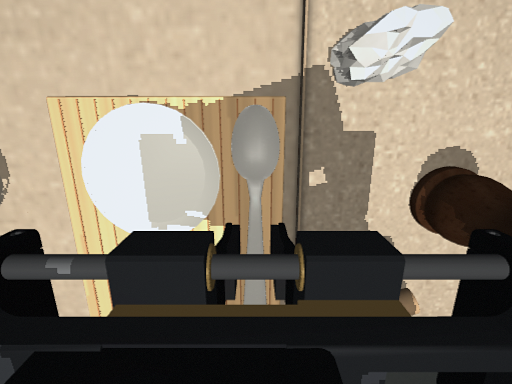

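Plate at (151,168) is left of the spoon (bowl (255,143)). The mat's far edge is at row 97 and its right edge near column 285; the mill is clear of the gripper.

Run:
```python
from h import *
m=imaging.camera_model('wrist')
print(np.round(ray(m,[[82,168],[220,168],[150,101],[150,235]],.014)[:,:2],4).tolist())
print('mat far l, far r',np.round(ray(m,[[49,97],[285,96]],.004)[:,:2],4).tolist())
print('right edge low',np.round(ray(m,[[297,222]],.004)[:,:2],4).tolist())
t=imaging.camera_model('top')
im=np.load('pics/top0.npy')
for n,roi,lo,hi,z in [('plate',(198,120,240,158),(0,0,150),(180,45,255),.015),('coaster',(200,185,235,220),(8,90,100),(15,255,255),.013)]:
    for b in blobs(im,lo,hi,roi,100)[:1]:
        print(n,cv2.fitEllipse(ray(t,b[:,0]+0.0,z)[:,:2].astype(np.float32)*1000),cv2.boundingRect(b))
```

```text
[[0.5895, 0.4014], [0.5882, 0.2928], [0.6387, 0.342], [0.5317, 0.3547]]
mat far l, far r [[0.6431, 0.4228], [0.6416, 0.2416]]
right edge low [[0.5379, 0.2292]]
plate ((582.371826171875, 347.6371154785156), (105.90802001953125, 106.08165740966797), 60.00773620605469) (202, 123, 35, 34)
coaster ((386.0640563964844, 346.0730895996094), (63.63594436645508, 82.4078140258789), 174.18179321289062) (204, 189, 27, 25)
```

Request:
drive_tool --deltas "0 0 0 -30 0;0 0 0 -50 0;0 0 0 -55 0;0 0 0 -58 0;0 0 0 -58 0"

```text
time_s: 6.15
position: [0.5514, 0.2656, 0.0077]
tcp_rot: [[1.0, -0.012, 0.0], [-0.012, -1.0, 0.0], [0.0, -0.0, -1.0]]
force: [0.0, -0.4, -0.2]
opening: 0.223
grasp_force: 30.0
```

Request:
drive_tool --deltas "23 0 0 0 0;24 0 0 0 0;25 0 0 0 0;25 0 0 0 0"

```text
time_s: 6.55
position: [0.5514, 0.2656, 0.0081]
tcp_rot: [[1.0, -0.012, 0.001], [-0.012, -1.0, 0.0], [0.001, -0.0, -1.0]]
force: [0.2, -0.6, -0.6]
opening: 0.281
grasp_force: 0.0
```

Request:
drive_tool --deltas "25 0 0 20 0;25 0 0 50 0;25 0 0 100 0;60 -50 -40 150 0;87 -50 -40 150 0;87 -50 -40 150 0;87 -50 -40 150 0"

```text
time_s: 7.25
position: [0.5017, 0.2256, 0.1583]
tcp_rot: [[1.0, -0.013, 0.002], [-0.013, -1.0, 0.001], [0.002, -0.001, -1.0]]
force: [-0.2, -0.5, -0.5]
opening: 0.566
grasp_force: 0.0
```

Run:
```python
from h import *
s=bot.read_state();print(s['position'],s['tcp_rot'],s['opening'])
im=imaging.capture('wrist');np.save('pics/w4.npy',im)
cv2.imwrite('pics/w4.png',im[:,:,::-1])
```

```text
[0.50165412 0.22558686 0.15833642] [[ 9.99915757e-01 -1.27655106e-02  2.34974198e-03]
 [-1.27672507e-02 -9.99918231e-01  7.27026402e-04]
 [ 2.34026898e-03 -7.56964899e-04 -9.99996975e-01]] 0.5662205897959282
```

View pics/w4.png

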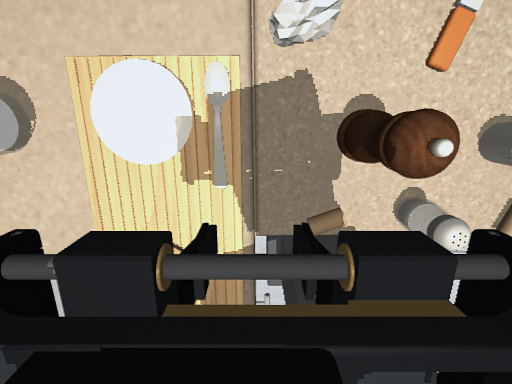

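The spoon lies beside the plate from (217,63) to (220,187), clear of it (plate edge at column 192). Mill is at (420,140), salt at (440,230), corks untouched. Next the egg cup.

Request:
drive_tool --deltas "87 -22 -279 0 0;87 -22 -279 0 0;87 -22 -279 0 0;87 -22 -279 0 0;87 -22 -279 0 0;87 -22 -279 0 0;87 -22 -279 0 0;87 -22 -279 0 0;87 -22 -279 0 0"

```text
time_s: 8.2
position: [0.4791, -0.0525, 0.1568]
tcp_rot: [[1.0, -0.011, -0.001], [-0.011, -1.0, 0.001], [-0.001, -0.001, -1.0]]
force: [-0.4, 0.2, -0.5]
opening: 1.001
grasp_force: 0.0
```

Run:
```python
from h import *
s=bot.read_state();print(s['position'],s['opening'])
m=imaging.camera_model('wrist');np.save('pics/w5m.npy',m['T']);im=imaging.capture('wrist');np.save('pics/w5.npy',im)
cv2.imwrite('pics/w5.png',im[:,:,::-1])
```

```text
[ 0.47913827 -0.05245161  0.15679421] 1.0010787353609767
```

View pics/w5.png

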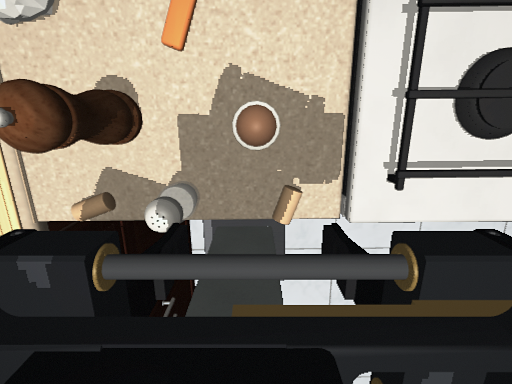

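The egg cup's rim circle is centred at (256,125). Salt cap is at (164,214), with foot toward (180,203); the mill's foot edge is at (141,115); corks at (95,207) and (288,205).

Run:
```python
from h import *
m=imaging.camera_model('wrist')
print('cup',np.round(ray(m,[[256,125]],.048)[:,:2],4),np.round(ray(m,[[232,125],[280,125],[256,102],[256,148]],.048)[:,:2],4).tolist())
print('salt',np.round(ray(m,[[164,214]],.09)[:,:2],4))
print('saltbase right',np.round(ray(m,[[200,198]],.02)[:,:2],4))
print('mill foot right edge',np.round(ray(m,[[142,117]],.01)[:,:2],4), 'head ctr',np.round(ray(m,[[37,115],[0,118]],.122)[:,:2],4))
print('cork',np.round(ray(m,[[95,207],[288,205]],.012)[:,:2],4))
```

```text
cup [[ 0.5478 -0.0535]] [[0.548, -0.0304], [0.5475, -0.0766], [0.5687, -0.0537], [0.5259, -0.0532]]
salt [[0.473  0.0294]]
saltbase right [[0.4669 0.0113]]
mill foot right edge [[0.5567 0.0705]] head ctr [[0.5581 0.0982]
 [0.5564 0.1244]]
cork [[ 0.4548  0.1384]
 [ 0.4547 -0.0905]]
```

Request:
drive_tool --deltas "87 35 -1 0 0;87 68 -1 -20 0;87 68 -1 -60 0;87 68 -1 -100 0;87 68 -1 -130 0;87 68 -1 -140 0;87 68 -1 -140 0"

```text
time_s: 8.95
position: [0.5463, -0.053, 0.0162]
tcp_rot: [[1.0, -0.01, -0.003], [-0.01, -1.0, 0.001], [-0.003, -0.001, -1.0]]
force: [-0.4, 0.0, 1.1]
opening: 1.0
grasp_force: 0.0
```

Request:
drive_tool --deltas "0 0 0 0 0;0 0 0 0 0;0 0 0 0 0;0 0 0 0 0;0 0 0 0 0;0 0 0 0 0;0 0 0 0 0"

```text
time_s: 9.65
position: [0.5472, -0.0545, 0.0179]
tcp_rot: [[1.0, -0.012, 0.0], [-0.012, -1.0, -0.0], [0.0, 0.0, -1.0]]
force: [-0.2, 0.0, 2.5]
opening: 0.524
grasp_force: 30.0
```

Request:
drive_tool --deltas "0 0 0 50 0;0 0 0 100 0;0 -45 10 105 0;0 -90 20 105 0;0 -125 50 105 0;0 -127 100 105 0;0 -127 150 105 0;0 -127 200 105 0;0 -127 250 105 0;0 -127 300 105 0;0 -110 345 105 0;0 -80 380 105 0"

```text
time_s: 10.85
position: [0.4644, 0.3281, 0.1221]
tcp_rot: [[1.0, -0.009, -0.003], [-0.009, -1.0, -0.001], [-0.003, 0.001, -1.0]]
force: [1.0, 0.3, -1.0]
opening: 0.523
grasp_force: 30.0
```

Request:
drive_tool --deltas "0 40 15 0 0;0 80 20 0 0;0 117 21 -10 0;0 117 21 -10 0;0 117 21 -40 0;0 117 21 -40 0;0 117 21 -40 0"

```text
time_s: 11.55
position: [0.5823, 0.346, 0.0816]
tcp_rot: [[1.0, -0.012, -0.004], [-0.012, -1.0, -0.001], [-0.004, 0.001, -1.0]]
force: [0.6, 0.6, -0.3]
opening: 0.524
grasp_force: 30.0
```

Run:
```python
from h import *
s=bot.read_state();print(s['position'],s['opening'])
m=imaging.camera_model('wrist');im=imaging.capture('wrist');np.save('pics/w6.npy',im)
cv2.imwrite('pics/w6.png',im[:,:,::-1])
```

```text
[0.58232204 0.34599689 0.08157103] 0.5243527019813436
```

View pics/w6.png

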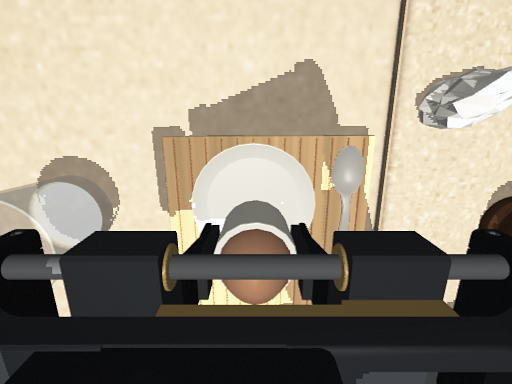

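The egg cup hangs over the plate's near half in the picture. The plate spans columns 192 to 315 near row 200, with its far rim at row 144; the mat's far edge is at row 136.

Run:
```python
from h import *
m=imaging.camera_model('wrist')
print('plate l r top',np.round(ray(m,[[192,200],[315,200],[253,144]],.014)[:,:2],4).tolist())
print('mat fl fr',np.round(ray(m,[[164,137],[374,136]],.004)[:,:2],4).tolist())
```

```text
plate l r top [[0.5897, 0.4025], [0.5882, 0.2938], [0.6378, 0.3478]]
mat fl fr [[0.6439, 0.4248], [0.6423, 0.2433]]
```

Request:
drive_tool --deltas "0 1 1 -30 0;0 1 1 -45 0;0 1 1 -50 0;0 1 1 -53 0;0 1 1 -54 0;0 1 1 -54 0"

```text
time_s: 12.2
position: [0.5856, 0.3477, 0.0293]
tcp_rot: [[1.0, -0.012, 0.001], [-0.012, -1.0, 0.001], [0.001, -0.001, -1.0]]
force: [0.6, 0.4, -0.9]
opening: 0.525
grasp_force: 30.0
```

Request:
drive_tool --deltas "0 0 0 -1 0;0 0 0 -1 0;60 0 0 -1 0;70 0 0 -1 0;70 0 0 -1 0;70 0 0 -1 0"

```text
time_s: 12.8
position: [0.5852, 0.3475, 0.0277]
tcp_rot: [[1.0, -0.012, 0.0], [-0.012, -1.0, 0.0], [0.0, -0.0, -1.0]]
force: [0.0, -0.3, 0.8]
opening: 0.77
grasp_force: 0.0
```

Request:
drive_tool --deltas "70 0 0 30 0;70 0 0 80 0;70 0 0 120 0;87 -50 -10 130 0;87 -100 -40 130 0;87 -140 -80 130 0;87 -140 -130 130 0;87 -130 -180 130 0;87 -117 -220 130 0;87 -102 -246 130 0;87 -102 -246 130 0;87 -102 -246 130 0"

```text
time_s: 14.0
position: [0.4833, 0.1009, 0.1577]
tcp_rot: [[1.0, -0.015, 0.0], [-0.015, -1.0, 0.0], [0.0, -0.0, -1.0]]
force: [0.4, -0.8, -0.2]
opening: 0.999
grasp_force: 0.0
```

Run:
```python
from h import *
s=bot.read_state();print(s['position'],s['opening'])
m=imaging.camera_model('wrist');im=imaging.capture('wrist');t=imaging.capture('top');np.save('pics/t7.npy',t)
a=im[:,:,::-1][:240]
b=cv2.resize(t[115:230,180:300][:,:,::-1],None,fx=2.4,fy=2.4,interpolation=cv2.INTER_CUBIC)
c=np.zeros((max(a.shape[0],b.shape[0]),a.shape[1]+b.shape[1],3),np.uint8);c[:a.shape[0],:512]=a;c[:b.shape[0],512:]=b
cv2.imwrite('pics/w7.png',c);print(c.shape)
```

```text
[0.48332223 0.10089743 0.15767372] 0.9989253522719179
(276, 800, 3)
```

View pics/w7.png

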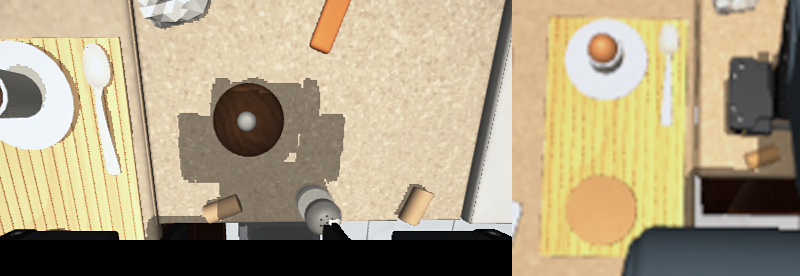

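The egg cup stands in the plate's well and the spoon is beside it. The mill's knob is at (247,121), outline centred at (248,120).

Run:
```python
from h import *
m=imaging.camera_model('wrist')
print('mill',np.round(ray(m,[[247,121]],.148)[:,:2],4),np.round(ray(m,[[248,120],[213,120],[284,120],[248,84],[248,157]],.122)[:,:2],4).tolist())
print('salt cap',np.round(ray(m,[[323,214]],.09)[:,:2],4))
t=np.load('pics/t7.npy');M=imaging.camera_model('top')
u=lambda x,y:[180+(x-512)/2.4,115+y/2.4]
print('egg',np.round(ray(M,[u(602,47)],.068),4),'cup rim',np.round(ray(M,[u(604,51)],.058),4),'plate',np.round(ray(M,[u(606,58)],.015),4),'coaster',np.round(ray(M,[u(601,210)],.013),4))
```

```text
mill [[0.5559 0.1067]] [[0.5563, 0.1067], [0.5566, 0.1311], [0.556, 0.0816], [0.5797, 0.1062], [0.5305, 0.1072]]
salt cap [[0.4744 0.0421]]
egg [[0.5827 0.3467 0.068 ]] cup rim [[0.5802 0.345  0.058 ]] plate [[0.5824 0.3464 0.015 ]] coaster [[0.3808 0.3487 0.013 ]]
```

Request:
drive_tool --deltas "87 35 4 5 0;87 73 4 5 0;87 73 4 5 0;87 73 4 -25 0;87 73 4 -55 0;87 73 4 -61 0;87 73 4 -61 0"

```text
time_s: 14.8
position: [0.5542, 0.1065, 0.0956]
tcp_rot: [[1.0, -0.011, -0.004], [-0.011, -1.0, 0.0], [-0.004, -0.0, -1.0]]
force: [0.0, 0.3, 0.9]
opening: 0.996
grasp_force: 0.0
```

Request:
drive_tool --deltas "0 0 0 0 0;0 0 0 0 0;0 0 0 0 0;0 0 0 0 0;0 0 0 0 0;0 0 0 0 0;0 0 0 0 0"

```text
time_s: 15.5
position: [0.5563, 0.1054, 0.0967]
tcp_rot: [[1.0, -0.012, 0.0], [-0.012, -1.0, -0.0], [0.0, 0.0, -1.0]]
force: [-0.3, -0.6, 1.0]
opening: 0.542
grasp_force: 28.9
```

Request:
drive_tool --deltas "0 0 0 40 0;0 0 0 60 0;0 -35 35 60 0;0 -70 70 60 0;0 -100 105 60 0;0 -125 140 60 0;0 -150 180 60 0;0 -170 215 60 0;0 -173 244 55 0;0 -173 244 50 0;0 -173 244 40 0;0 -173 244 40 0"

```text
time_s: 16.7
position: [0.382, 0.3479, 0.1349]
tcp_rot: [[1.0, -0.013, -0.004], [-0.013, -1.0, -0.003], [-0.004, 0.003, -1.0]]
force: [0.1, -0.4, -1.9]
opening: 0.547
grasp_force: 28.9
```

Run:
```python
from h import *
s=bot.read_state();print(s['position'],s['opening'],s['tcp_rot'])
m=imaging.camera_model('wrist');im=imaging.capture('wrist');t=imaging.capture('side')
a=im[:,:,::-1][:300]
b=cv2.resize(t[180:270,140:290][:,:,::-1],None,fx=1.9,fy=1.9,interpolation=cv2.INTER_CUBIC)
c=np.zeros((300,800,3),np.uint8);c[:,:512]=a;c[:b.shape[0],512:512+b.shape[1]]=b
cv2.imwrite('pics/w8.png',c);print(c.shape)
```

```text
[0.38199233 0.34791833 0.13486895] 0.5471712443363371 [[ 0.99990873 -0.01297485 -0.00376535]
 [-0.01298453 -0.99991242 -0.00255935]
 [-0.00373181  0.00260801 -0.99998964]]
(300, 800, 3)
```

View pics/w8.png

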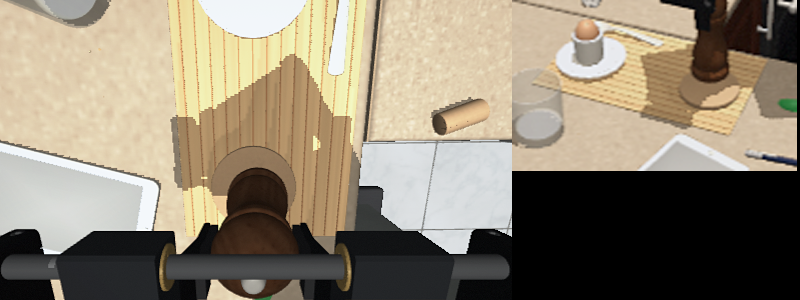

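The mill hangs over the coaster. Coaster edges are at columns 211 and 296 (row 185), far edge at row 147; the mill's foot edges are at columns 229 and 288.

Run:
```python
from h import *
m=imaging.camera_model('wrist')
print('coaster',np.round(ray(m,[[211,185],[296,185],[253,147]],.013)[:,:2],4).tolist())
print('mill foot',np.round(ray(m,[[229,192],[288,192],[258,167]],.04)[:,:2],4).tolist())
print('plate near',np.round(ray(m,[[252,39]],.015)[:,:2],4).tolist())
```

```text
coaster [[0.3895, 0.3956], [0.3881, 0.3042], [0.4293, 0.3498]]
mill foot [[0.3888, 0.3739], [0.3879, 0.316], [0.4131, 0.3452]]
plate near [[0.5285, 0.349]]
```

Request:
drive_tool --deltas "0 0 3 -12 0;0 0 3 -20 0;0 0 3 -24 0;0 0 3 -26 0;0 0 3 -27 0;0 0 3 -27 0;0 0 3 -27 0"

```text
time_s: 17.5
position: [0.383, 0.3523, 0.1098]
tcp_rot: [[1.0, -0.012, 0.0], [-0.012, -1.0, -0.0], [0.0, 0.0, -1.0]]
force: [0.5, -1.0, 1.9]
opening: 0.544
grasp_force: 29.0
```

Request:
drive_tool --deltas "60 0 0 0 0;70 0 0 0 0;75 0 0 0 0;75 0 0 0 0"

```text
time_s: 17.9
position: [0.3832, 0.3528, 0.1096]
tcp_rot: [[1.0, -0.012, 0.0], [-0.012, -1.0, 0.0], [0.0, -0.0, -1.0]]
force: [-0.2, 0.4, 0.1]
opening: 0.807
grasp_force: 0.0
```

Request:
drive_tool --deltas "80 0 0 30 0;87 0 0 70 0;87 20 -50 65 0;87 35 -100 60 0;87 35 -150 60 0;87 35 -200 55 0;87 35 -250 50 0;87 22 -300 50 0;87 20 -313 50 0;87 20 -313 50 0;87 20 -313 50 0"

```text
time_s: 19.0
position: [0.4034, 0.0394, 0.1597]
tcp_rot: [[1.0, -0.014, 0.001], [-0.014, -1.0, 0.0], [0.001, -0.0, -1.0]]
force: [-0.3, -0.4, 0.3]
opening: 0.999
grasp_force: 0.0
```

Run:
```python
from h import *
s=bot.read_state();print(s['position'],s['opening'])
im=imaging.capture('wrist');t=imaging.capture('side')
a=im[:,:,::-1][:300]
b=cv2.resize(t[180:270,140:290][:,:,::-1],None,fx=1.9,fy=1.9,interpolation=cv2.INTER_CUBIC)
c=np.zeros((300,800,3),np.uint8);c[:,:512]=a;c[:b.shape[0],512:512+b.shape[1]]=b
cv2.imwrite('pics/w9.png',c)
```

```text
[0.40342921 0.03943953 0.15966146] 0.9992129122956557
```

View pics/w9.png

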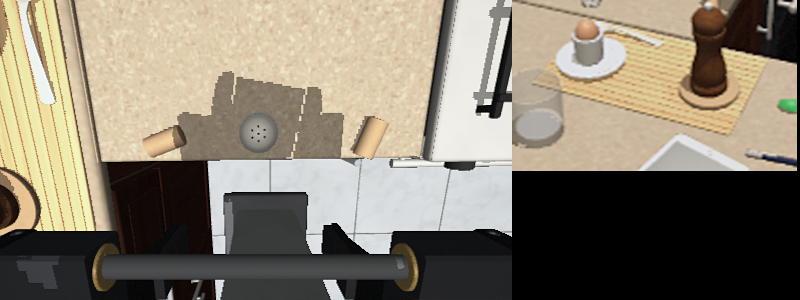

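The mill stands upright on the coaster. The salt's cap is centred at (258,132), corks at (165,140) and (371,137).

Run:
```python
from h import *
m=imaging.camera_model('wrist')
print('salt',np.round(ray(m,[[258,132],[239,132],[278,132],[258,113],[258,152]],.088)[:,:2],4).tolist())
print('corks',np.round(ray(m,[[165,140],[371,137]],.012)[:,:2],4))
```

```text
salt [[0.4675, 0.0376], [0.4677, 0.0534], [0.4673, 0.0209], [0.4827, 0.0374], [0.4509, 0.0377]]
corks [[ 0.4564  0.1407]
 [ 0.4569 -0.0891]]
```

Request:
drive_tool --deltas "87 40 -2 0 0;87 64 -2 0 0;87 64 -2 -20 0;87 64 -2 -60 0;87 64 -2 -100 0;87 64 -2 -120 0;87 64 -2 -124 0;87 64 -2 -124 0"

```text
time_s: 19.9
position: [0.4671, 0.0387, 0.0351]
tcp_rot: [[1.0, -0.01, -0.001], [-0.01, -1.0, 0.0], [-0.001, -0.0, -1.0]]
force: [1.2, -0.4, 0.1]
opening: 0.996
grasp_force: 0.0
```

Request:
drive_tool --deltas "0 0 0 0 0;0 0 0 0 0;0 0 0 0 0;0 0 0 0 0;0 0 0 0 0;0 0 0 0 0;0 0 0 0 0;0 0 0 0 0"

```text
time_s: 20.7
position: [0.4675, 0.037, 0.0358]
tcp_rot: [[1.0, -0.012, 0.001], [-0.012, -1.0, -0.001], [0.001, 0.001, -1.0]]
force: [-1.1, -3.5, 4.0]
opening: 0.449
grasp_force: 29.9
```

Request:
drive_tool --deltas "0 0 0 40 0;0 0 0 75 0;0 0 50 75 0;0 0 100 75 0;0 0 150 75 0;0 5 200 75 0;0 16 250 75 0;0 16 295 75 0;0 16 312 70 0;0 16 312 55 0;0 16 312 40 0;0 16 312 40 0"

```text
time_s: 21.9
position: [0.4804, 0.3482, 0.0728]
tcp_rot: [[1.0, -0.012, -0.007], [-0.012, -1.0, -0.003], [-0.007, 0.003, -1.0]]
force: [-0.1, -0.5, -1.2]
opening: 0.447
grasp_force: 29.5
```

Run:
```python
from h import *
s=bot.read_state();print(s['position'],s['opening'],s['tcp_rot'][1])
im=imaging.capture('wrist');t=imaging.capture('side')
a=im[:,:,::-1][:300]
b=cv2.resize(t[180:270,140:290][:,:,::-1],None,fx=1.9,fy=1.9,interpolation=cv2.INTER_CUBIC)
c=np.zeros((300,800,3),np.uint8);c[:,:512]=a;c[:b.shape[0],512:512+b.shape[1]]=b
cv2.imwrite('pics/w10.png',c)
```

```text
[0.48039673 0.34819122 0.07284507] 0.4468732150816588 [-0.01219259 -0.99992114 -0.00301064]
```

View pics/w10.png

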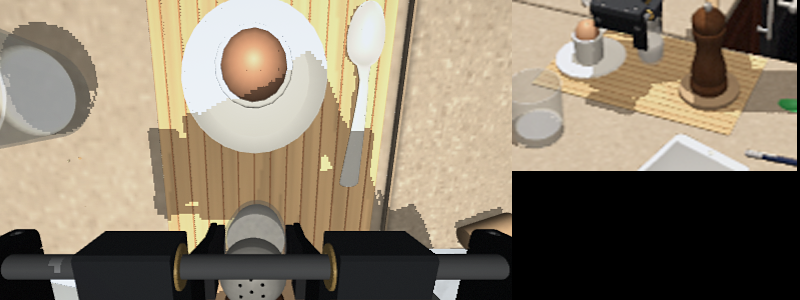

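The salt hangs over the mid place. The egg cup (254,65) is centred in the plate (181 to 327), and the spoon (366,35)–(349,185) runs parallel to the mat's right edge.

Request:
drive_tool --deltas "0 0 0 -18 0;0 0 0 -28 0;0 0 0 -32 0;0 0 0 -35 0;0 0 0 -36 0;0 0 0 -36 0;0 0 0 -36 0"

```text
time_s: 22.7
position: [0.4834, 0.3497, 0.04]
tcp_rot: [[1.0, -0.012, 0.001], [-0.012, -1.0, 0.001], [0.001, -0.001, -1.0]]
force: [-0.3, -0.6, -1.8]
opening: 0.445
grasp_force: 29.5
```

Request:
drive_tool --deltas "50 0 0 0 0;60 0 0 0 0;65 0 0 0 0;65 0 0 0 0;65 0 0 0 0"

```text
time_s: 23.2
position: [0.4831, 0.3496, 0.0396]
tcp_rot: [[1.0, -0.012, 0.0], [-0.012, -1.0, 0.0], [0.0, -0.0, -1.0]]
force: [-0.2, 0.1, 0.4]
opening: 0.731
grasp_force: 0.0
```

Request:
drive_tool --deltas "65 0 0 30 0;65 0 0 75 0;65 0 0 120 0;65 0 -50 120 0;65 -20 -100 120 0;65 -40 -150 120 0;65 -70 -200 120 0;65 -70 -250 120 0;65 -70 -300 120 0;65 -70 -350 120 0;65 -70 -400 120 0;65 -70 -400 120 0"

```text
time_s: 24.4
position: [0.4142, -0.0551, 0.16]
tcp_rot: [[1.0, -0.017, 0.003], [-0.017, -1.0, -0.002], [0.003, 0.002, -1.0]]
force: [-0.3, -0.4, 0.2]
opening: 0.745
grasp_force: 0.0
```

Run:
```python
from h import *
s=bot.read_state();print(s['position'],s['time_s'])
t=imaging.capture('top');np.save('pics/t11.npy',t);d=imaging.capture('side')
a=cv2.resize(t[110:230,140:370][:,:,::-1],(800,417),interpolation=cv2.INTER_CUBIC)[:,:420*800//800]
a=cv2.resize(t[110:230,180:300][:,:,::-1],(480,480),interpolation=cv2.INTER_CUBIC)
b=cv2.resize(d[130:270,130:290][:,:,::-1],(320,280),interpolation=cv2.INTER_CUBIC)
c=np.zeros((480,800,3),np.uint8);c[:,:480]=a;c[:280,480:]=b
cv2.imwrite('pics/w11.png',c)
```

```text
[ 0.4142356  -0.05505548  0.15997992] 24.4
```

View pics/w11.png

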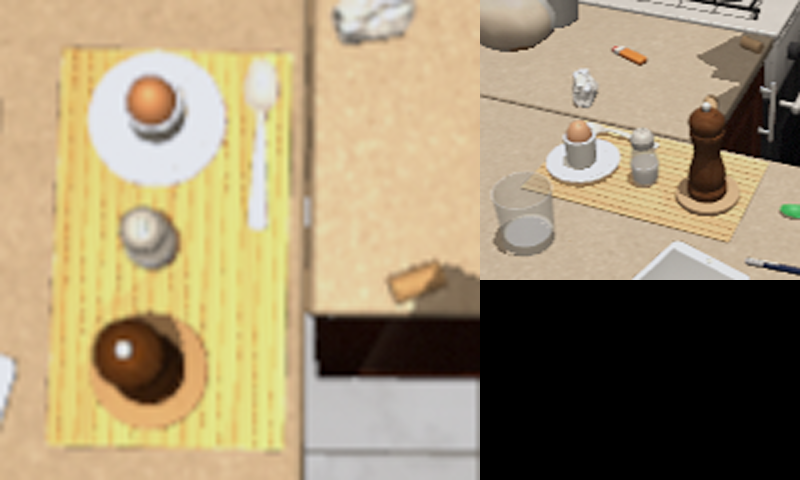

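The final view shows the egg cup on the plate and the salt upright at (148,237) between plate and coaster. The mill is on the coaster, and the spoon at (260,145) is parallel to the mat and clear of the plate. The tumbler has not moved, nor has cork_1, the only cork in this view.

```bash
python3 -c "
from rig import bot
print(bot.hand_in())"
```

```text
the job is handed in; nothing more can be done
None
```

Breakfast is laid as asked and handed in at about 24.5 s of robot time; I laid the spoon first, because it was lying where the salt goes and the egg would have blocked the gripper beside the plate.

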